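Slide the vise board along its rails into the locating notches and lock it

TASK

Push the board that carries the small vise by its rear lip, forward along its rails, until you feel it drop into the locating notches and it sits down flat; then push the keeper's knob inwards until the keeper is fully home over the board's edge. Do it all by pushing with the fingertips: do not grip or lift the board or the knob, do not touch the vise, and leave the other things on the bench where they are. Finish clear of everything.

Things in the scene. Friction and masses are not known exactly. Their poses are not given: they have to be found in the camera images.
- bed: Rail bed fixed to the bench: two parallel dark steel rails 330 mm long, 150 mm wide overall, 82 mm gap between them (cross ties 8 mm high). Origin: centre of its underside on the bench; +x = sliding direction, away from the robot (within 17 deg of world x), y left, z up. Rail tops at z = 40 mm; thin side guides outside the board up to z = 53 mm.
- notches (a point): Point on the bed where the board's origin lies when seated: bed x = 30, y = 0, z = 40 mm. Each rail has two locating notches, 16 mm long, 10 mm deep, centred 70 mm behind and 70 mm ahead of this point (bed x = -40 and +100 mm). Within 3 mm of here both cleats drop, the board comes down 8 mm flat on the rails, and further pushing meets a hard stop.
- board: Loose plywood board 180 x 130 x 12 mm, lying between the side guides with 2 mm play each side; about 0.5 kg with the vise bolted on. Origin: centre of the plate's underside; x along the rails, z up. Black plastic cleats 10 mm long, 8 mm high under it at x = -70 and +70 mm ride on the rails: it starts at z = 48 mm, bed x = -45 to -20 mm. Slides easily, 1 to 3 N.
- lip (a point): Point on the board's upright wooden rear lip: middle of its rear face (board frame -90, 0, 24 mm). The lip is 12 mm thick, 110 mm wide and stands 12 to 35.5 mm above the board's underside; push here towards bed +x. Free space behind it between and above the rails.
- vise: Small black vise with steel screw, about 142 mm along the rails, 46 mm wide, 36 mm high, bolted on the middle of the board, its top 48 mm above the board's underside. Not to be touched.
- keeper (a joint): Travel of the keeper, a steel slide with an upright black knob, left of the left rail: 0 = drawn out to the left (open), 0.024 m = fully home, its tongue 17 mm over the board's left edge, at a hard stop. Moves towards bed -y (to the right) against about 1.5 N of friction. Starts at 0 to 0.004. Blocked by the board if that is under it and not yet down.
- knob_top (a point): Centre of the top of the keeper's knob: round, 14 mm diameter, 27 mm tall, top 87.5 mm above the bench. At bed x = 30, y = 112 mm with the keeper at 0, y = 88 mm when home. Push it from its left side towards bed -y. Under it a grey housing, 56 mm along x, bed y = 75 to 130 mm, 53 mm high (guide strips beside the slide to 62 mm).
- hex_key: Black hex key, 88 x 33 x 5 mm, lying left of the rails near the robot. Origin: centre of its underside. Leave alone.
- marker: Marker pen, 135 mm long, 16 mm thick, lying along the right rail. Origin: centre of its underside. Leave alone.
- driver: Short screwdriver, 160 mm long, lying at the right edge of the bench. Origin: centre of its underside. Leave alone.
- oil: Oil bottle with a spout, 44 mm diameter, 162 mm tall, standing at the right edge. Origin: centre of its underside. Leave alone.
Mind the look-alikes: they are no part of the job. Of the things that look like the board, the larger one is meant.

How it is judged (in metres and radians):
On the way, in this order (a step that is already met when the one before it is completed fails the run):
1. the board has dropped into the notches and sits flat on the rails (x of board in the frame of bed between 0.0255 and 0.0345 m and z of board in the frame of bed below 0.0425 m and angle between board's own z axis and vertical below 0.02 rad), for 0.2 s.
2. the keeper is pushed home over the board's edge (value of joint keeper above 0.02 m), for 0.2 s.
At the end, for the whole second after the job is handed in: The board rests flat in the notches (origin 30 mm forward of the bed's origin, within 4.5 mm; less than 42.5 mm above the bench, tilt under 0.02 rad) and at rest; the keeper is home (over 20 of its 24 mm) (all of step 1 and value of joint keeper above 0.02 m and linear speed of board below 0.02 m/s); the robot touches nothing.
It fails at once if the board is lifted or tipped (z of board in the frame of bed above 0.058 m or angle between board's own z axis and vertical above 0.15 rad).
It fails at once if the vise is touched (over 1 N) (contact force between the fingers and vise above 1 N).
It fails at once if the board is gripped by its lip (fingers round it) instead of pushed (contact force between the fingers and board above 1 N and x of the grasp point in the frame of board between -0.09 and -0.076 m and z of the grasp point in the frame of board below 0.048 m).
It fails at once if the keeper's knob is gripped instead of pushed (contact force between the fingers and anything else above 1 N and distance between the grasp point and knob_top below 0.013 m).
It fails at once if another thing on the bench is moved by more than 25 mm (distance of any of hex_key, marker, driver, oil from where it was at the start of the episode above 0.025 m).
It also fails if it takes over 38 s, if anything falls off the work surface, if the arm or the gripper's body presses on something with over 40 N, if the wrist force passes 120 N, or if a joint passes its speed limit or range.

ROBOT

A 7-joint arm with a two-finger parallel gripper is mounted at the origin on a cart in front of the work surface, level with it; the furniture and walls round the work are solid. World frame = base frame: x ahead of the robot, y to its left, z up, the work surface at z = 0. Lengths are in m, angles in degrees, forces in N, time in s.
With the tool pointing down it reaches from about 0.425 to 0.875 m from the base axis. Payload 4.7 kg.
Tool frame: the origin (TCP) lies between the finger pads; the fingertips stand 8 mm ahead of it and the grasp point (between the pads) lies 11 mm behind it (env.tip_extent is the distance from the TCP to the fingertips, in m); z points along the fingers, y is the line along which they close (so a half turn about z gives the same grasp; the last joint's range is limited). The gripper opens to 87 mm and grips with 3 to 60 N. Pads are 19 mm wide; open, the fingers measure 117 mm over their backs; the gripper's body (75 mm by 190 mm) begins 51 mm behind the grasp point.
Start: joints at [-71.729, 18.392, -4.016, 83.108, 1.295, 78.541, -3.26], TCP at [0.195, 0.62, 0.231] pointing down, gripper open.
Joint ranges: [-163.93, 163.93], [-17.29, 119.83], [-79.2, 71.16], [3.27, 140.29], [-89.18, 269.18], [5.43, 117.66], [-154.24, 154.24]. Speed limits (degrees/s): [147.25, 147.25, 180, 180, 180, 180, 180].

INTERFACE

Orientations are given as [roll, pitch, yaw] about the fixed x, y, z axes, in that order (R = Rz(yaw) Ry(pitch) Rx(roll)).
In Python, from cell import sensors, vision, workorder, env gives the robot as it stands.
- The arm moves only by the tool drive_tool, never from a script. Its argument "moves" is a list of rows, each an object of numbers: "x", "y", "z": the shift along the tool's x, y, z in mm; "rx", "ry", "rz": the turn, a rotation vector about the tool's x, y, z in rad; "fingers": the closure, from -1 (fully open) to 1 (shut). In form: [{"x": .., "y": .., "z": .., "rx": .., "ry": .., "rz": .., "fingers": ..}, ...]. A call has 1 to 20 rows; each row is the pose to reach, as a shift and turn from the pose commanded when the call began, along the tool's axes at that moment; what a row does not reach only later rows make up. A row lasts 1/8 s, in which the tool goes at most 62.5 mm and 10.7 degrees, less where a joint would pass 70% of its speed; a pose out of reach is approached as far as the arm can. A call with a gripper value outside its range is refused whole. The fingers move at their own pace and stop on an object; "force" is the grip in N (left out, the last holds). Time passes only in rows, so rows that repeat a pose let the fingers close. It gives the time, the measured TCP pose, the force, the opening and the grip force at its end, in the units of the state.
- sensors.get_obs(): the state, without advancing time (a new reading comes with each control period).
- vision.read_camera(name): name is "scene" or "top" or "wrist"; returns a dict with "image" (400x640x3 uint8, red, green, blue), "fx", "fy", "cx", "cy" (pixels), "R" (3x3) and "t" (3): a world point X has camera coordinates R X + t. Camera axes: x right, y down, z forward; pixel columns grow to the right and rows downward; lengths in m; the calibration is good to about 2 mm. A picture is of the moment at which its call begins. There is no depth.
- workorder.sign_off(): hands the job in; it is judged then, once.
The state is a dict: "time_s": time; "qpos": joint angles; "joint_velocities": joint speeds; "effort": joint torques, N m; "tool_pos": TCP position; "tool_rot": TCP orientation; "force": force on the tool from outside, world axes, zero at the start; "wrist_torque": the same for the moment, N m; "grip_width": finger opening in m; "grasp_force": force on a finger pad.
Only numpy, scipy, OpenCV 4.12 (cv2) and the standard library are available. Lean on these libraries where they do the work, as an engineer would, in place of code of your own. Each camera call takes 0.05 s, during which the arm holds its last target. There are 200 camera calls.

## Working session

There is one attempt and no reset: what is moved stays moved. The work goes in short steps, Python scripts to look and compute and a tool call to move; the robot and the scene stay as the last step left them, time stands still between calls to the robot, and variables do not carry over. Pictures are saved under pics/ and viewed, at most 10 in all, crops included, and the job is handed in when it is done.

Besides the shell and the picture viewer there is one more tool, called as name(argument=value, ...) on one line, values as JSON. drive_tool: Moves the arm, as the interface text tells. Its arguments: {"type":"object","properties":{"moves":{"type":"array"},"force":{"type":"number"}},"required":["moves"]}

```bash
mkdir -p pics; ls; python3 - <<'E'
from cell import sensors, vision
import cv2
o=sensors.get_obs();print(o['time_s'],o['tool_pos'],o['tool_rot'],o['force'],o['grip_width'])
for n in("scene","top"):
    c=vision.read_camera(n);cv2.imwrite(f'pics/{n}0.png',c['image'][:,:,::-1]);print(n,c['fx'],c['cx'],c['cy'],c['R'],c['t'])
E
```

```text
pics
0.0 [0.19492875 0.61951795 0.22944983] [-1.79891662e+02  6.34184642e-03  1.62539704e+02] [-0.17834247  0.98508399  0.90042716] 0.08683527076270152
scene 365.09476656891775 319.1130158792916 196.07172544865156 [[-0.86125517 -0.50809115 -0.00910564]
 [-0.3523772   0.61002659 -0.70971676]
 [ 0.36615549 -0.6080386  -0.70442829]] [0.4576569  0.31402143 0.64959551]
top 515.9502165257868 315.6621993814975 197.94373742298293 [[ 1.61003692e-02 -9.99864522e-01  3.42282506e-03]
 [-9.77608071e-01 -1.64601527e-02 -2.09789233e-01]
 [ 2.09817151e-01  3.15027003e-05 -9.77740641e-01]] [-0.09520864  0.59332155  1.32733501]
```

View pics/scene0.png

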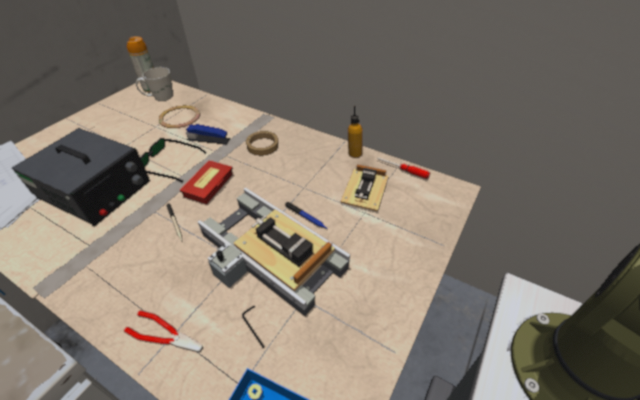

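View pics/top0.png

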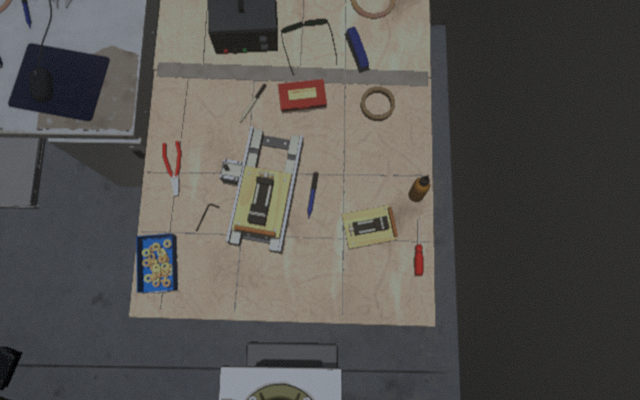

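The two candidates are the board on the rails at top (262,203) / scene (285,245), which is the larger, and a smaller look-alike lying on the bench at top (370,227) / scene (366,187). I choose the one on the rails. Next I check it in a close crop.

```bash
python3 - <<'E'
import cv2
a=cv2.imread('pics/top0.png')[120:260,205:325]
cv2.imwrite('pics/c1.png',cv2.resize(a,None,fx=4.2,fy=4.2,interpolation=cv2.INTER_CUBIC))
b=cv2.imread('pics/scene0.png')[180:310,190:360]
cv2.imwrite('pics/c2.png',cv2.resize(b,None,fx=4.5,fy=4.5,interpolation=cv2.INTER_CUBIC))
E
```

```text
(no output)
```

View pics/c1.png

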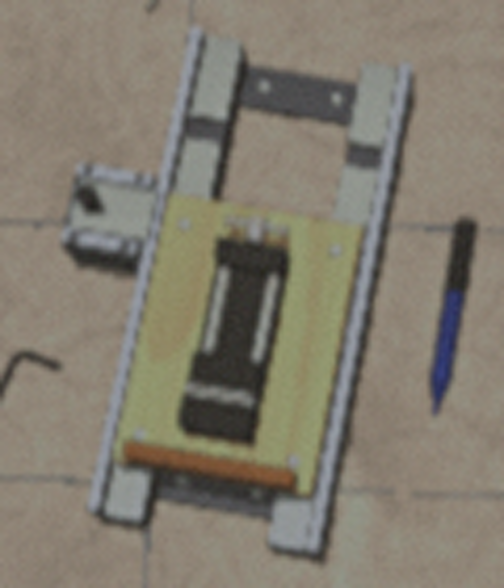

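View pics/c2.png

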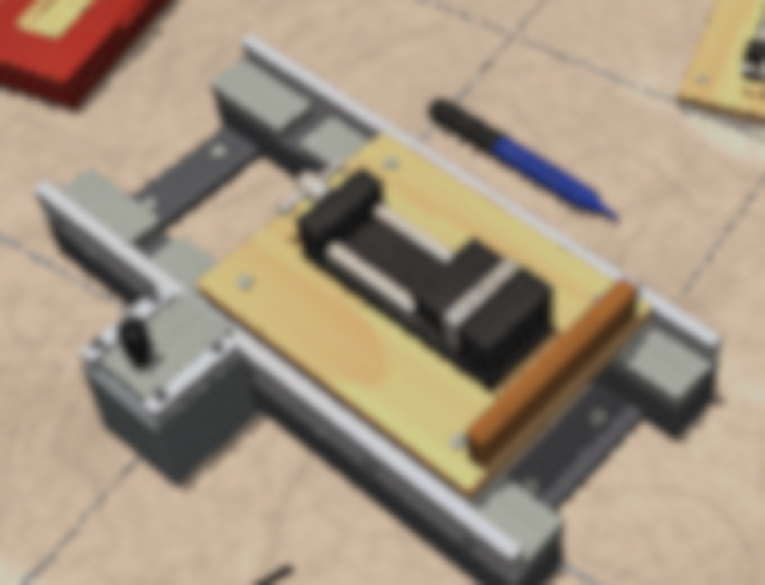

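The crop shows the large board with its vise and orange lip between side guides, the keeper knob at crop 1 (85,190) on its housing to the left, and the notches ahead at (205,128) and (363,155). The choice is confirmed. Next I fit the bed pose jointly from both views.

```bash
cat > fit.py <<'E'
import numpy as np
from cell import vision
from scipy.optimize import least_squares
C={n:vision.read_camera(n) for n in("top","scene")}
def proj(c,X):
    p=c['R']@X+c['t'];return np.array([c['fx']*p[0]/p[2]+c['cx'],c['fy']*p[1]/p[2]+c['cy']])
crop={'top':(205,120,4.2),'scene':(190,180,4.5)}
# cam, crop u,v, kind, local mm
P=[('top',195,30,'b',(165,71,53)),('top',406,68,'b',(165,-71,53)),('top',97,508,'b',(-165,71,53)),('top',316,550,'b',(-165,-71,53)),
('top',205,120,'b',(108,58,40)),('top',364,147,'b',(108,-58,40)),
('scene',42,188,'b',(165,71,53)),('scene',250,40,'b',(165,-71,53)),('scene',515,551,'b',(-165,71,53)),('scene',714,340,'b',(-165,-71,53)),
('top',168,195,'o',(90,65,12)),('top',363,225,'o',(90,-65,12)),('scene',200,283,'o',(90,65,12)),('scene',380,137,'o',(90,-65,12)),
('scene',475,435,'o',(-90,55,35.5)),('scene',632,290,'o',(-84,-55,35.5)),
('top',85,189,'k',(30,112,87.5)),('scene',130,323,'k',(30,112,87.5))]
def res(p):
    x,y,a,bx,k=p;R=np.array([[np.cos(a),-np.sin(a),0],[np.sin(a),np.cos(a),0],[0,0,1]]);r=[]
    for n,u,v,t,q in P:
        q=np.array(q,float)
        if t=='o': q=q+[bx,0,48]
        if t=='k': q=q-[0,k,0]
        X=R@(q/1000)+[x/1000,y/1000,0]
        x0,y0,s=crop[n]
        r.append(proj(C[n],X)-[(u+.5)/s-.5+x0,(v+.5)/s-.5+y0])
    return np.array(r)
f=least_squares(lambda p:res(p).ravel(),[550,0,0,-30,0],loss='soft_l1',x_scale=[10,10,.1,10,10])
print(f.x,np.degrees(f.x[2]));print(np.c_[range(len(P)),res(f.x)].round(1).tolist())
x,y,a,bx,k=f.x
def B(q):return (np.array([np.cos(a)*q[0]-np.sin(a)*q[1]+x,np.sin(a)*q[0]+np.cos(a)*q[1]+y]).round(1))
print('lip',B((bx-90,0)),'seated lip',B((-60,0)),'knob',B((30,112-k)),'home',B((30,88)))
E
python3 fit.py
```

```text
[ 6.25053355e+02  5.46945270e+01 -1.63866109e-01 -4.21127789e+01
  1.11883223e+00] -9.388836444129334
[[0.0, 0.3, -0.6], [1.0, -0.1, -1.0], [2.0, -1.8, 1.1], [3.0, -1.6, 0.6], [4.0, -1.2, -0.7], [5.0, 1.7, 0.1], [6.0, -1.2, -1.8], [7.0, -1.2, -1.5], [8.0, 0.3, 0.3], [9.0, 0.8, -0.0], [10.0, -0.2, -0.5], [11.0, 0.0, 0.6], [12.0, -1.6, -0.9], [13.0, 0.9, -2.2], [14.0, 1.3, 2.1], [15.0, 0.0, -2.6], [16.0, 0.1, 1.5], [17.0, -0.1, 0.1]]
lip [494.7  76.2] seated lip [565.9  64.5] knob [672.7 159.2] home [669.  136.6]
```

Residuals are 1–2 px and the geometry is consistent: rail yaw is -9.4°, board x is -42 and the keeper is at 1 mm. With closed fingers and tool y along bed y, I will push the lip, then the knob. Next I compute the shifts.

```bash
cat > tt.py <<'E'
import numpy as np,sys
from scipy.spatial.transform import Rotation as Ro
from cell import sensors
A=np.radians(-9.39);O=np.array([625.05,54.69])
c,s=np.cos(A),np.sin(A);M=np.array([[c,-s],[s,c]])
o=sensors.get_obs();p=np.array(o['tool_pos'])*1000
T=Ro.from_euler('xyz',o['tool_rot'],degrees=True)
print('t',o['time_s'],'bed',(M.T@(p[:2]-O)).round(1),'z',p[2].round(1),'rot',o['tool_rot'].round(2),'F bed',(M.T@o['force'][:2]).round(2),o['force'][2].round(2),'w',o['grip_width'])
for a in sys.argv[1:]:
    q=np.array(eval(a),float);w=np.r_[M@q[:2]+O,q[2]]
    print(a,'world',w.round(1),'shift',T.inv().apply(w-p).round(1),'rv',(T.inv()*Ro.from_euler('xyz',[180,0,170.61],degrees=True)).as_rotvec().round(4))
E
python3 tt.py "(-178,0,225)" "(-178,0,73)"
```

```text
t 0.2 bed [-516.5  487.3] z 229.8 rot [-179.93    0.    162.54] F bed [-0.57 -0.13] -0.39 w 0.08730200226642965
(-178,0,225) world [449.4  83.7 225. ] shift [-403.5 -434.9    5.4] rv [-0.0012 -0.     -0.1409]
(-178,0,73) world [449.4  83.7  73. ] shift [-403.5 -434.7  157.4] rv [-0.0012 -0.     -0.1409]
```

drive_tool(moves=[{"x":-40,"y":-43,"z":1,"rz":-0.02,"fingers":1},{"x":-80,"y":-87,"z":1,"rz":-0.05,"fingers":1},{"x":-120,"y":-130,"z":2,"rz":-0.08,"fingers":1},{"x":-160,"y":-174,"z":2,"rz":-0.11,"fingers":1},{"x":-200,"y":-217,"z":3,"rz":-0.141,"fingers":1},{"x":-240,"y":-261,"z":3,"rz":-0.141,"fingers":1},{"x":-280,"y":-304,"z":4,"rz":-0.141,"fingers":1},{"x":-320,"y":-348,"z":4,"rz":-0.141,"fingers":1},{"x":-360,"y":-391,"z":5,"rz":-0.141,"fingers":1},{"x":-403.5,"y":-435,"z":5,"rz":-0.141,"fingers":1},{"x":-403.5,"y":-435,"z":5,"rz":-0.141,"fingers":1},{"x":-403.5,"y":-435,"z":5,"rz":-0.141,"fingers":1},{"x":-403.5,"y":-435,"z":5,"rz":-0.141,"fingers":1}])

```text
invalid input at $.moves[0]: expected keys x, y, z, rx, ry, rz, fingers
```

```bash
python3 tt.py "(-178,0,73)"; python3 - <<'E'
from cell import vision
import cv2
c=vision.read_camera('wrist');cv2.imwrite('pics/w1.png',c['image'][:,:,::-1])
E
```

```text
t 0.2 bed [-516.5  487.3] z 229.8 rot [-179.93    0.    162.54] F bed [-0.57 -0.13] -0.39 w 0.08730200226642965
(-178,0,73) world [449.4  83.7  73. ] shift [-403.5 -434.7  157.4] rv [-0.0012 -0.     -0.1409]
```

View pics/w1.png

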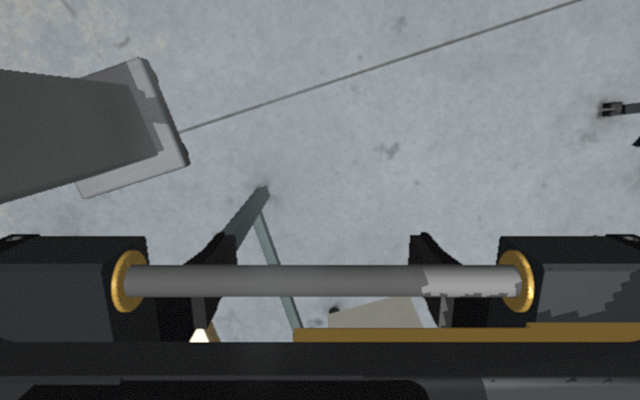

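The move was refused because every key is required, so the wrist picture shows only the floor beside the bench from the start pose. I repeat it with all keys.

drive_tool(moves=[{"x":-40,"y":-43,"z":1,"rx":0,"ry":0,"rz":-0.02,"fingers":1},{"x":-80,"y":-87,"z":1,"rx":0,"ry":0,"rz":-0.05,"fingers":1},{"x":-120,"y":-130,"z":2,"rx":0,"ry":0,"rz":-0.08,"fingers":1},{"x":-160,"y":-174,"z":2,"rx":0,"ry":0,"rz":-0.11,"fingers":1},{"x":-200,"y":-217,"z":3,"rx":0,"ry":0,"rz":-0.141,"fingers":1},{"x":-240,"y":-261,"z":3,"rx":0,"ry":0,"rz":-0.141,"fingers":1},{"x":-280,"y":-304,"z":4,"rx":0,"ry":0,"rz":-0.141,"fingers":1},{"x":-320,"y":-348,"z":4,"rx":0,"ry":0,"rz":-0.141,"fingers":1},{"x":-360,"y":-391,"z":5,"rx":0,"ry":0,"rz":-0.141,"fingers":1},{"x":-403.5,"y":-435,"z":5,"rx":0,"ry":0,"rz":-0.141,"fingers":1},{"x":-403.5,"y":-435,"z":5,"rx":0,"ry":0,"rz":-0.141,"fingers":1},{"x":-403.5,"y":-435,"z":5,"rx":0,"ry":0,"rz":-0.141,"fingers":1}])

```text
time_s: 1.75
tool_pos: [0.4492, 0.0845, 0.2255]
tool_rot: [180.0, -0.0, 170.6]
force: [-0.1, 0.5, 0.1]
grip_width: 0.0003
grasp_force: 0.0
```

```bash
python3 tt.py "(-178,0,73)"; python3 - <<'E'
from cell import vision
import cv2
c=vision.read_camera('wrist');cv2.imwrite('pics/w2.png',c['image'][:,:,::-1])
E
```

```text
t 1.75 bed [-178.4    0.7] z 225.5 rot [ 1.7996e+02 -2.0000e-02  1.7060e+02] F bed [-0.18  0.46] 0.12 w 0.0002764655800498272
(-178,0,73) world [449.4  83.7  73. ] shift [ -0.4  -0.8 152.5] rv [ 0.0006 -0.0004 -0.0002]
```

View pics/w2.png

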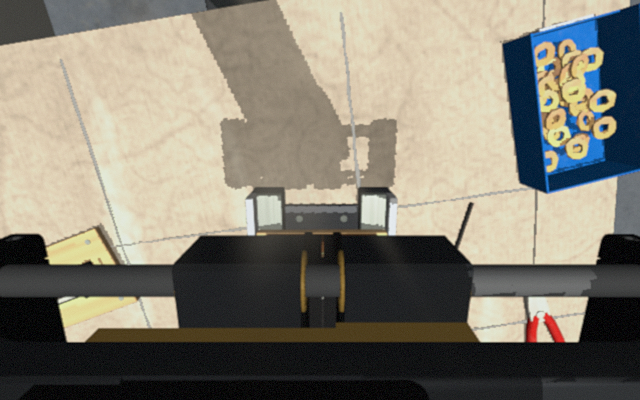

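The fingers are centred between the rails (centre column 322, rail ends at 247 and 397) and square to them, and the lip is ahead at row 235. Descend.

drive_tool(moves=[{"x":0,"y":-0.5,"z":40,"rx":0,"ry":0,"rz":0,"fingers":1},{"x":0,"y":-0.5,"z":80,"rx":0,"ry":0,"rz":0,"fingers":1},{"x":0,"y":-0.5,"z":120,"rx":0,"ry":0,"rz":0,"fingers":1},{"x":0,"y":-0.5,"z":152,"rx":0,"ry":0,"rz":0,"fingers":1},{"x":0,"y":-0.5,"z":152,"rx":0,"ry":0,"rz":0,"fingers":1},{"x":0,"y":-0.5,"z":152,"rx":0,"ry":0,"rz":0,"fingers":1}])

```text
time_s: 2.55
tool_pos: [0.45, 0.0846, 0.0747]
tool_rot: [180.0, 0.1, 170.7]
force: [0.1, 0.7, 0.8]
grip_width: 0.0005
grasp_force: 0.0
```

drive_tool(moves=[{"x":-5,"y":0,"z":0,"rx":0,"ry":0,"rz":0,"fingers":1},{"x":-10,"y":0,"z":0,"rx":0,"ry":0,"rz":0,"fingers":1},{"x":-15,"y":0,"z":0,"rx":0,"ry":0,"rz":0,"fingers":1},{"x":-20,"y":0,"z":0,"rx":0,"ry":0,"rz":0,"fingers":1},{"x":-25,"y":0,"z":0,"rx":0,"ry":0,"rz":0,"fingers":1},{"x":-30,"y":0,"z":0,"rx":0,"ry":0,"rz":0,"fingers":1},{"x":-35,"y":0,"z":0,"rx":0,"ry":0,"rz":0,"fingers":1},{"x":-40,"y":0,"z":0,"rx":0,"ry":0,"rz":0,"fingers":1},{"x":-45,"y":0,"z":0,"rx":0,"ry":0,"rz":0,"fingers":1},{"x":-50,"y":0,"z":0,"rx":0,"ry":0,"rz":0,"fingers":1},{"x":-55,"y":0,"z":0,"rx":0,"ry":0,"rz":0,"fingers":1},{"x":-60,"y":0,"z":0,"rx":0,"ry":0,"rz":0,"fingers":1}])

```text
time_s: 4.05
tool_pos: [0.5088, 0.0737, 0.0735]
tool_rot: [-180.0, -0.0, 170.6]
force: [-1.4, -0.3, -0.3]
grip_width: 0.0007
grasp_force: 0.5
```

```bash
python3 tt.py "(-69,0,73)"; python3 - <<'E'
from cell import vision
import cv2
a=vision.read_camera('scene')['image'][:,:,::-1];cv2.imwrite('pics/s3.png',cv2.resize(a[180:310,190:360],None,fx=4.5,fy=4.5,interpolation=cv2.INTER_CUBIC))
E
```

```text
t 4.05 bed [-117.8   -0.2] z 73.5 rot [-1.8000e+02 -1.0000e-02  1.7062e+02] F bed [-1.29 -0.54] -0.34 w 0.000678474048089025
(-69,0,73) world [557.   65.9  73. ] shift [-48.8   0.2   0.5] rv [-0.0001 -0.0001  0.0001]
```

View pics/s3.png

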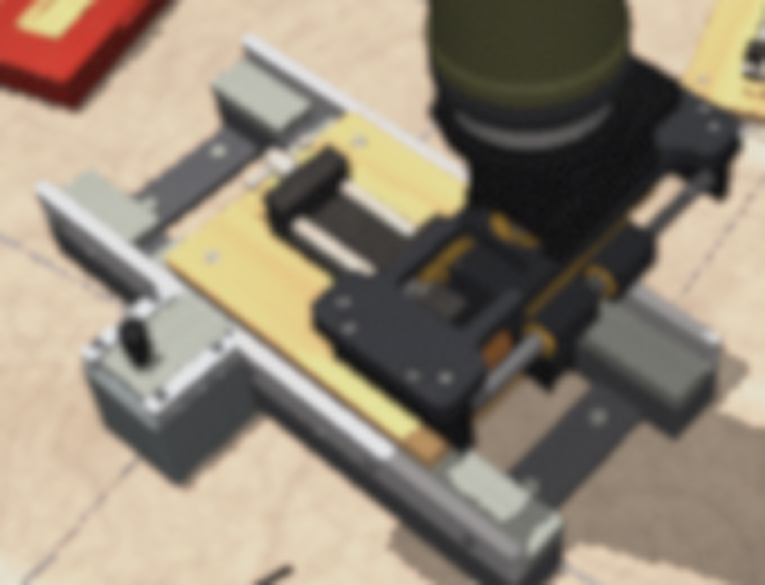

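The board is sliding with about 1.3 N of resistance. Its front-left corner has moved from (200,283) to (167,255), and the fingers sit behind the lip. Continue.

drive_tool(moves=[{"x":-5,"y":0,"z":0,"rx":0,"ry":0,"rz":0,"fingers":1},{"x":-10,"y":0,"z":0,"rx":0,"ry":0,"rz":0,"fingers":1},{"x":-15,"y":0,"z":0,"rx":0,"ry":0,"rz":0,"fingers":1},{"x":-20,"y":0,"z":0,"rx":0,"ry":0,"rz":0,"fingers":1},{"x":-25,"y":0,"z":0,"rx":0,"ry":0,"rz":0,"fingers":1},{"x":-30,"y":0,"z":0,"rx":0,"ry":0,"rz":0,"fingers":1},{"x":-34,"y":0,"z":0,"rx":0,"ry":0,"rz":0,"fingers":1},{"x":-37,"y":0,"z":0,"rx":0,"ry":0,"rz":0,"fingers":1},{"x":-39,"y":0,"z":0,"rx":0,"ry":0,"rz":0,"fingers":1}])

```text
time_s: 5.22
tool_pos: [0.5472, 0.0673, 0.0736]
tool_rot: [180.0, 0.0, 170.6]
force: [-0.7, 0.8, 0.2]
grip_width: 0.0004
grasp_force: 0.6
```

drive_tool(moves=[{"x":-1.5,"y":0,"z":0,"rx":0,"ry":0,"rz":0,"fingers":1},{"x":-3,"y":0,"z":0,"rx":0,"ry":0,"rz":0,"fingers":1},{"x":-4.5,"y":0,"z":0,"rx":0,"ry":0,"rz":0,"fingers":1},{"x":-6,"y":0,"z":0,"rx":0,"ry":0,"rz":0,"fingers":1}])

```text
time_s: 5.72
tool_pos: [0.5531, 0.0664, 0.0735]
tool_rot: [180.0, 0.0, 170.6]
force: [0.2, 0.7, -0.7]
grip_width: 0.0005
grasp_force: 0.0
```

drive_tool(moves=[{"x":-1.5,"y":0,"z":0,"rx":0,"ry":0,"rz":0,"fingers":1},{"x":-3,"y":0,"z":0,"rx":0,"ry":0,"rz":0,"fingers":1}])

```text
time_s: 5.98
tool_pos: [0.556, 0.0659, 0.0736]
tool_rot: [180.0, -0.0, 170.6]
force: [-1.3, 0.2, 0.4]
grip_width: 0.0004
grasp_force: 0.5
```

```bash
python3 tt.py
```

```text
t 5.975 bed [-70.   -0.2] z 73.6 rot [180.    -0.   170.61] F bed [-1.3   0.04] 0.38 w 0.00041967586832469795
```

drive_tool(moves=[{"x":-1.5,"y":0,"z":0,"rx":0,"ry":0,"rz":0,"fingers":1},{"x":-3,"y":0,"z":0,"rx":0,"ry":0,"rz":0,"fingers":1}])

```text
time_s: 6.22
tool_pos: [0.5589, 0.0654, 0.0736]
tool_rot: [180.0, -0.0, 170.6]
force: [-3.7, -0.5, 1.1]
grip_width: 0.0003
grasp_force: 1.7
```

drive_tool(moves=[{"x":-1,"y":0,"z":0,"rx":0,"ry":0,"rz":0,"fingers":1},{"x":-2,"y":0,"z":0,"rx":0,"ry":0,"rz":0,"fingers":1}])

```text
time_s: 6.48
tool_pos: [0.5591, 0.0653, 0.0734]
tool_rot: [-180.0, -0.2, 170.6]
force: [-8.8, 1.3, 5.6]
grip_width: 0.0007
grasp_force: 4.0
```

drive_tool(moves=[{"x":-1,"y":0,"z":0,"rx":0,"ry":0,"rz":0,"fingers":1},{"x":-2,"y":0,"z":0,"rx":0,"ry":0,"rz":0,"fingers":1}])

```text
time_s: 6.72
tool_pos: [0.5592, 0.0653, 0.0732]
tool_rot: [-180.0, -0.5, 170.6]
force: [-13.5, 0.6, 10.3]
grip_width: 0.0002
grasp_force: 6.5
```

I feel the hard stop: the tool stays put while the force rises to 13 N. Back off, lift, and verify the board is down.

drive_tool(moves=[{"x":8,"y":0,"z":0,"rx":0,"ry":0,"rz":0,"fingers":1},{"x":30,"y":0,"z":0,"rx":0,"ry":0,"rz":0,"fingers":1},{"x":40,"y":0,"z":-30,"rx":0,"ry":0,"rz":0,"fingers":1},{"x":40,"y":20,"z":-80,"rx":0,"ry":0,"rz":0,"fingers":1},{"x":40,"y":60,"z":-90,"rx":0,"ry":0,"rz":0,"fingers":1},{"x":40,"y":120,"z":-90,"rx":0,"ry":0,"rz":0,"fingers":1},{"x":40,"y":180,"z":-90,"rx":0,"ry":0,"rz":0,"fingers":1},{"x":20,"y":220,"z":-90,"rx":0,"ry":0,"rz":0,"fingers":1},{"x":20,"y":220,"z":-90,"rx":0,"ry":0,"rz":0,"fingers":1},{"x":20,"y":220,"z":-90,"rx":0,"ry":0,"rz":0,"fingers":1}])

```text
time_s: 7.98
tool_pos: [0.5793, 0.284, 0.1633]
tool_rot: [-179.9, 0.0, 170.6]
force: [0.4, -0.3, 0.7]
grip_width: 0.0002
grasp_force: 0.0
```

```bash
python3 tt.py "(33,154,165)" "(33,154,77)"; python3 - <<'E'
from cell import vision
import cv2,numpy as np
a=vision.read_camera('top')['image'][:,:,::-1];a=cv2.resize(a[120:260,205:315],None,fx=3.6,fy=3.6,interpolation=cv2.INTER_CUBIC)
b=vision.read_camera('scene')['image'][:,:,::-1];b=cv2.resize(b[185:297,190:290],None,fx=4,fy=4.5,interpolation=cv2.INTER_CUBIC)
cv2.imwrite('pics/d4.png',np.hstack([a,b]))
E
```

```text
t 7.975 bed [-82.5 218.8] z 163.3 rot [-1.7994e+02  4.0000e-02  1.7057e+02] F bed [ 0.4  -0.27] 0.69 w 0.0002414017653671874
(33,154,165) world [682.7 201.2 165. ] shift [-115.6  -64.7   -1.5] rv [-0.001   0.0008 -0.0008]
(33,154,77) world [682.7 201.2  77. ] shift [-115.5  -64.6   86.5] rv [-0.001   0.0008 -0.0008]
```

View pics/d4.png

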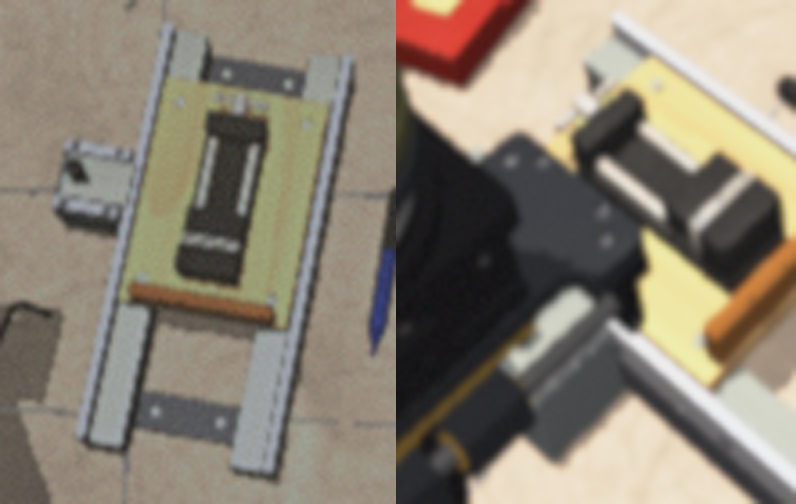

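The board now covers the front notches and lies square between the guides. The hard stop came at the predicted place, offset by about 2.6 mm of calibration, so I aim the knob push at my x = 33. The knob in the left panel, at about (75,172), is clear. Go to the left of the knob.

drive_tool(moves=[{"x":-40,"y":-20,"z":0,"rx":0,"ry":0,"rz":0,"fingers":1},{"x":-80,"y":-40,"z":0,"rx":0,"ry":0,"rz":0,"fingers":1},{"x":-115.5,"y":-64.5,"z":0,"rx":0,"ry":0,"rz":0,"fingers":1},{"x":-115.5,"y":-64.5,"z":0,"rx":0,"ry":0,"rz":0,"fingers":1},{"x":-115.5,"y":-64.5,"z":30,"rx":0,"ry":0,"rz":0,"fingers":1},{"x":-115.5,"y":-64.5,"z":60,"rx":0,"ry":0,"rz":0,"fingers":1},{"x":-115.5,"y":-64.5,"z":86.5,"rx":0,"ry":0,"rz":0,"fingers":1},{"x":-115.5,"y":-64.5,"z":86.5,"rx":0,"ry":0,"rz":0,"fingers":1},{"x":-115.5,"y":-64.5,"z":86.5,"rx":0,"ry":0,"rz":0,"fingers":1}])

```text
time_s: 9.2
tool_pos: [0.6828, 0.2028, 0.0787]
tool_rot: [179.9, 0.1, 170.6]
force: [1.5, -0.7, -0.4]
grip_width: 0.0005
grasp_force: 0.0
```

drive_tool(moves=[{"x":0,"y":-4,"z":0,"rx":0,"ry":0,"rz":0,"fingers":1},{"x":0,"y":-8,"z":0,"rx":0,"ry":0,"rz":0,"fingers":1},{"x":0,"y":-12,"z":0,"rx":0,"ry":0,"rz":0,"fingers":1},{"x":0,"y":-16,"z":0,"rx":0,"ry":0,"rz":0,"fingers":1},{"x":0,"y":-20,"z":0,"rx":0,"ry":0,"rz":0,"fingers":1},{"x":0,"y":-24,"z":0,"rx":0,"ry":0,"rz":0,"fingers":1},{"x":0,"y":-28,"z":0,"rx":0,"ry":0,"rz":0,"fingers":1}])

```text
time_s: 10.07
tool_pos: [0.6778, 0.1749, 0.0771]
tool_rot: [180.0, 0.0, 170.6]
force: [0.8, 2.1, -0.3]
grip_width: 0.0005
grasp_force: 0.8
```

```bash
python3 tt.py "(33,110,77)"; python3 - <<'E'
from cell import vision
import cv2,numpy as np
b=vision.read_camera('scene')['image'][:,:,::-1];b=cv2.resize(b[185:297,170:290],None,fx=4.5,fy=4.5,interpolation=cv2.INTER_CUBIC)
cv2.imwrite('pics/k5.png',b)
E
```

```text
t 10.075 bed [ 32.5 127.2] z 77.1 rot [179.98   0.   170.61] F bed [0.47 2.16] -0.28 w 0.00045866606207760894
(33,110,77) world [675.6 157.8  77. ] shift [ -0.5 -17.2   0.1] rv [0.0003 0.     0.    ]
```

View pics/k5.png

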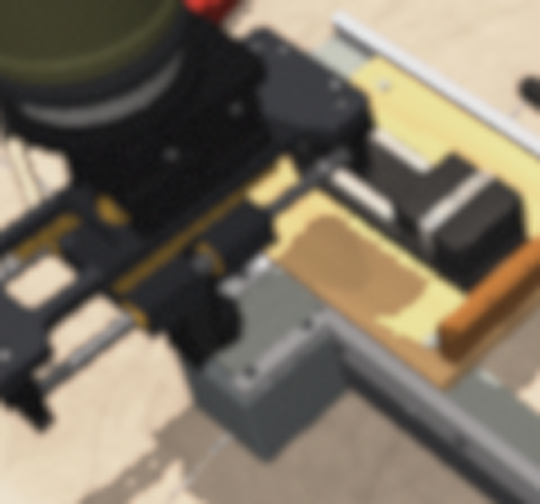

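The fingertips are at the housing around (210,310) and feel 2 N, which matches keeper friction. Continue to the stop.

drive_tool(moves=[{"x":0,"y":-3,"z":0,"rx":0,"ry":0,"rz":0,"fingers":1},{"x":0,"y":-6,"z":0,"rx":0,"ry":0,"rz":0,"fingers":1},{"x":0,"y":-9,"z":0,"rx":0,"ry":0,"rz":0,"fingers":1},{"x":0,"y":-12,"z":0,"rx":0,"ry":0,"rz":0,"fingers":1},{"x":0,"y":-14,"z":0,"rx":0,"ry":0,"rz":0,"fingers":1}])

```text
time_s: 10.75
tool_pos: [0.6756, 0.1609, 0.0772]
tool_rot: [180.0, 0.0, 170.6]
force: [0.7, 1.6, -0.1]
grip_width: 0.0004
grasp_force: 0.8
```

drive_tool(moves=[{"x":0,"y":-1.5,"z":0,"rx":0,"ry":0,"rz":0,"fingers":1},{"x":0,"y":-3,"z":0,"rx":0,"ry":0,"rz":0,"fingers":1}])

```text
time_s: 11.0
tool_pos: [0.6751, 0.1582, 0.0771]
tool_rot: [180.0, 0.0, 170.6]
force: [0.3, 1.9, -0.4]
grip_width: 0.0008
grasp_force: 0.8
```

drive_tool(moves=[{"x":0,"y":-1.5,"z":0,"rx":0,"ry":0,"rz":0,"fingers":1},{"x":0,"y":-3,"z":0,"rx":0,"ry":0,"rz":0,"fingers":1}])

```text
time_s: 11.25
tool_pos: [0.6746, 0.1552, 0.0771]
tool_rot: [180.0, 0.0, 170.6]
force: [1.1, 2.2, -0.4]
grip_width: 0.0006
grasp_force: 0.8
```

```bash
python3 tt.py
```

```text
t 11.25 bed [ 32.5 107.3] z 77.1 rot [1.7999e+02 1.0000e-02 1.7062e+02] F bed [0.71 2.32] -0.44 w 0.0005821267693286996
```

drive_tool(moves=[{"x":0,"y":-1.5,"z":0,"rx":0,"ry":0,"rz":0,"fingers":1},{"x":0,"y":-3,"z":0,"rx":0,"ry":0,"rz":0,"fingers":1}])

```text
time_s: 11.5
tool_pos: [0.6741, 0.1522, 0.0771]
tool_rot: [180.0, 0.0, 170.6]
force: [1.6, 1.8, -0.2]
grip_width: 0.0005
grasp_force: 0.8
```

drive_tool(moves=[{"x":0,"y":-1,"z":0,"rx":0,"ry":0,"rz":0,"fingers":1},{"x":0,"y":-2,"z":0,"rx":0,"ry":0,"rz":0,"fingers":1}])

```text
time_s: 11.75
tool_pos: [0.674, 0.152, 0.0772]
tool_rot: [179.9, 0.0, 170.7]
force: [1.4, 5.3, -1.8]
grip_width: 0.0005
grasp_force: 2.9
```

drive_tool(moves=[{"x":0,"y":-1,"z":0,"rx":0,"ry":0,"rz":0,"fingers":1},{"x":0,"y":-2,"z":0,"rx":0,"ry":0,"rz":0,"fingers":1}])

```text
time_s: 12.0
tool_pos: [0.674, 0.1519, 0.0773]
tool_rot: [179.7, 0.1, 170.7]
force: [2.8, 7.6, -2.7]
grip_width: 0.0004
grasp_force: 4.1
```

The hard stop is reached with the tool held and the force rising to 7.6 N. Retreat and check.

drive_tool(moves=[{"x":0,"y":8,"z":0,"rx":0,"ry":0,"rz":0,"fingers":1},{"x":0,"y":30,"z":0,"rx":0,"ry":0,"rz":0,"fingers":1},{"x":0,"y":40,"z":-25,"rx":0,"ry":0,"rz":0,"fingers":1},{"x":0,"y":50,"z":-80,"rx":0,"ry":0,"rz":0,"fingers":1},{"x":20,"y":90,"z":-130,"rx":0,"ry":0,"rz":0,"fingers":1},{"x":80,"y":130,"z":-150,"rx":0,"ry":0,"rz":0,"fingers":1},{"x":130,"y":170,"z":-150,"rx":0,"ry":0,"rz":0,"fingers":1},{"x":170,"y":210,"z":-150,"rx":0,"ry":0,"rz":0,"fingers":1},{"x":200,"y":250,"z":-150,"rx":0,"ry":0,"rz":0,"fingers":1},{"x":200,"y":250,"z":-150,"rx":0,"ry":0,"rz":0,"fingers":1},{"x":200,"y":250,"z":-150,"rx":0,"ry":0,"rz":0,"fingers":1}])

```text
time_s: 13.38
tool_pos: [0.5169, 0.4277, 0.2269]
tool_rot: [-179.9, 0.0, 170.7]
force: [0.1, 0.2, -0.0]
grip_width: 0.0002
grasp_force: 0.0
```

```bash
python3 tt.py; python3 - <<'E'
from cell import vision
import cv2,numpy as np
a=vision.read_camera('top')['image'][:,:,::-1];a=cv2.resize(a[120:260,205:305],None,fx=3.6,fy=3.6,interpolation=cv2.INTER_CUBIC)
b=vision.read_camera('scene')['image'][:,:,::-1];b=cv2.resize(b[185:297,190:290],None,fx=4.3,fy=4.5,interpolation=cv2.INTER_CUBIC)
cv2.imwrite('pics/f6.png',np.hstack([a,b]))
E
```

```text
t 13.375 bed [-167.5  350.3] z 226.9 rot [-1.7992e+02  5.0000e-02  1.7066e+02] F bed [0.07 0.26] -0.02 w 0.00023525148864979743
```

View pics/f6.png

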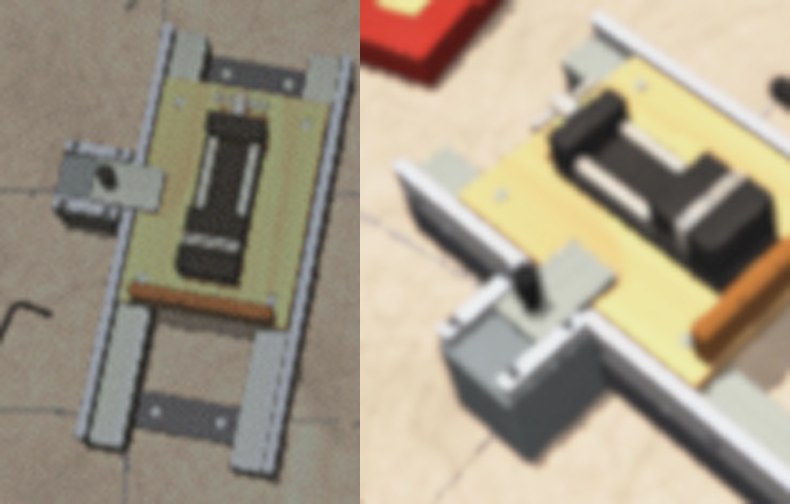

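The keeper's tongue lies over the board's left edge. The knob moved from (75,172) to (106,178), about 22 mm, to its stop. The board is down and the arm is clear.

```bash
python3 -c "
from cell import workorder
print(workorder.sign_off())"
```

```text
the job is handed in; nothing more can be done
None
```

I pushed the board until it hit the hard stop in the notches and the keeper to its hard stop over the board's edge, left the arm clear, and handed the job in at about 13.5 s; no verdict was returned.

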